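# Load the vial carousel onto the autosampler's turntable drive

### The arm

A 7-joint arm with a two-finger parallel gripper is mounted at the origin on a cart in front of the work surface, level with it; the furniture and walls round the work are solid. World frame = base frame: x ahead of the robot, y to its left, z up, the work surface at z = 0. Lengths are in mm, angles in rad, forces in N, time in s.
With the tool pointing down it reaches from about 425 to 1025 mm from the base axis. Payload 3.6 kg.
Tool frame: the origin (TCP) lies midway between the tips of the shut fingers; the grasp point (between the pads) lies 19 mm behind it; z points along the fingers, y is the line along which they close (so a half turn about z gives the same grasp; the last joint's range is limited). The gripper opens to 85 mm and grips with 20 to 120 N. Pads are 22 mm wide; open, the fingers measure 114 mm over their backs; the gripper's body (76 mm by 85 mm) begins 54 mm behind the grasp point. The pads swing forward as they close: fully open they stand 13 mm farther back than shut.
Start: joints at [1.214, 0.591, 0.048, 1.609, -0.033, 0.943, -0.034], TCP at [189.046, -699.922, 231.302] pointing down, gripper open.
Joint ranges: [-2.69, 2.69], [-0.47, 2.24], [-1.27, 1.36], [0.19, 2.51], [-1.53, 4.68], [0.08, 2.07], [-3.09, 3.09]. Speed limits (rad/s): [2.57, 2.57, 3.14, 3.14, 3.14, 3.14, 3.14].

### API

Orientations are given as [roll, pitch, yaw] about the fixed x, y, z axes, in that order (R = Rz(yaw) Ry(pitch) Rx(roll)).
In Python, from rig import bot, imaging gives the robot as it stands.
- The arm moves only by the shell command python3 -m handwheel 'ROWS' [OPENING] [FORCE]. ROWS is JSON, a list of rows, each a list of 4 numbers: the shift along the world's x, y, z normalised to -1 to 1, where 1 is 0.03 m, then the turn about the world's z normalised to -1 to 1, where 1 is 0.08 rad. A call has 1 to 8 rows; each row shifts and turns the commanded pose from where the row before left it; what a row does not reach is not made up. A row lasts 1/12 s, in which the tool goes at most 41.7 mm and 7.16 degrees, less where a joint would pass 70% of its speed; a pose out of reach is approached as far as the arm can. A call with a number of a shift or a turn outside -1 to 1 is refused whole. A call with a gripper value outside its range is refused whole. OPENING is the opening, from -1 (shut) to 1 (fully open), set as the call begins (- or left out, the last holds). The fingers move at their own pace and stop on an object; FORCE is the grip in N (left out, the last holds). Time passes only in rows, so rows that do not move let the fingers close. It gives the time, the measured TCP pose, the force, the opening and the grip force at its end, in the units of the state.
- bot.state(): the state, without advancing time (a new reading comes with each control period).
- imaging.grab_frame(name): name is "scene" or "side" or "wrist"; returns the picture (400x640x3 uint8, red, green, blue); there is no depth.
- imaging.camera_info(name): a dict with "K" (3x3 intrinsics, pixels), "rvec" (rotation vector, rad) and "tvec" (3), from world to camera coordinates, as OpenCV has them. Camera axes: x right, y down, z forward; pixel columns grow to the right and rows downward; lengths in mm; the calibration is good to about 2 mm. The wrist camera is an equidistant fisheye: a pixel r from the principal point sees the ray r / f radians off the axis. A picture is of the moment at which its call begins: read the wrist's pose just before it. camera_info takes no time and is no camera call; for the wrist camera it gives the pose at the moment of the call.
- bot.job_done(): hands the job in; it is judged then, once.
The state is a dict: "time": time; "q": joint angles; "qd": joint speeds; "effort": joint torques, N m; "tool_pos": TCP position; "tool_rot": TCP orientation; "wrist_force": force on the tool from outside, world axes, zero at the start; "wrist_torque": the same for the moment, N m; "grip_width": opening from 0.0 (shut) to 1.0 (fully open); "grasp_force": force on a finger pad.
Only numpy, scipy, OpenCV 4.12 (cv2) and the standard library are available. Lean on these libraries where they do the work, as an engineer would, in place of code of your own. Each camera call takes 0.05 s, during which the arm holds its last target. There are 200 camera calls.

### The job

Load the vial carousel onto the turntable drive: lower it by its handle over the spindle, turn it gently under light pressure until it drops over the drive pin and sits fully home on the hub, then turn it by the handle until its orange mark faces the orange pointer, and let go. Keep it upright, never force it down or drop it, and leave everything else on the bench alone.

Things in the scene. Friction and masses are not known exactly. Their poses are not given: they have to be found in the camera images.
- carousel: Loose vial carousel, 0.24 to 0.5 kg: dark blue base disc 144 mm across, 10 mm thick; over it a grey plate with holes (its top 32 mm above the underside) holding ten capped vials, fixed, caps up to 52 mm. Origin: centre of the underside, z up. From below: a central blind bore, 14 mm wide, 40 mm deep, and on the -x side a slot for the drive pin.
- handle (a point): Grip point on the carousel's handle, an upright light grey fin on top, centred on the axis: 46 mm long along the carousel's x, 14 mm thick along its y, standing from 48 to 90 mm above the underside. This point: on the axis, 72 mm above the underside.
- slot (a point): Centre of the carousel's pin slot, at its underside, 28 mm from the axis on the carousel's -x side. The slot goes through the 10 mm base disc; 13 mm long radially, 9.5 mm wide.
- mark (a point): The orange mark on the carousel's rim: 72 mm from its axis on its -x side, 5 mm above its underside, on the same radius as the slot, which cannot be seen from above.
- drive: Turntable drive, fixed to the bench: grey housing, 48 mm high, 180 mm wide (y), from 97 mm in front of (-x) to 125 mm behind the spindle axis; console on its rear edge (from x = 89 mm), 78 mm high. Origin: on the bench under the spindle axis; x from the front (pointer) to the rear. On it a dark steel hub with flange (80 mm across), spindle and pin.
- seat (a point): Centre of the hub flange's top, on the spindle axis, 62 mm above the bench: where the carousel's origin lies when fully home. Resting on the pin it is 9 mm higher. The hub turns stiffly with its pin (0.2 N m of friction): light pressure (10 N) rubbing over the pin does not turn it, pushing the pin sideways with about 8 N does. The drive must not bear over 40 N.
- spindle_tip (a point): Top of the steel spindle: 12 mm thick, 34 mm high over the flange, its top 5 mm tapered to 6 mm. Beside it, 28 mm from the axis, stands the brass drive pin, 7 mm thick, 9 mm high over the flange. Both have about 1 mm to spare each side. The pin was left 23 to 60 degrees from the pointer, counter-clockwise seen from above; its angle is not measured, feel for it.
- pointer (a point): Tip of the orange pointer at the front of the drive, 77.5 mm from the spindle axis on the drive's -x side, 65 mm above the bench. The carousel's mark must finally face it.
- keyboard: Black keyboard lying behind the work, 130 x 446 x 26 mm; bystander. Origin: centre of its underside.
- mouse: Black computer mouse, 110 x 58 x 38 mm; bystander. Origin: centre of its underside.
- syringe: Clear syringe lying to the left, 107 x 30 x 20 mm; bystander. Origin: centre of its underside.
- usb_stick: Black memory stick lying to the left, 18 x 53 x 9 mm; bystander. Origin: centre of its underside.
- tape: Roll of beige adhesive tape lying flat to the left, 68 mm in diameter, 18 mm high; bystander. Origin: centre of its underside.
- driver: Red screwdriver lying to the right, 21 x 167 x 20 mm; bystander. Origin: centre of its underside.

How it is judged (in metres and radians):
On the way, in this order (a step that is already met when the one before it is completed fails the run):
1. the carousel is seated over spindle and pin: its underside within 2.5 mm of the hub flange, centred within 4 mm, level (z of carousel in the frame of seat between -0.003 and 0.0025 m and horizontal distance between carousel and seat below 0.004 m and angle between carousel's own z axis and vertical below 0.05 rad), for 0.2 s.
2. turned home: the mark within 6 mm sideways of the pointer's line, the carousel still seated (y of mark in the frame of pointer between -0.006 and 0.006 m and horizontal distance between mark and pointer below 0.02 m and z of carousel in the frame of seat below 0.0025 m), for 0.2 s.
At the end, for the whole second after the job is handed in: The carousel lies fully home on the hub, over spindle and pin (underside within 2.5 mm of the flange, centred within 4 mm, level within 0.05 rad), its orange mark within 6 mm sideways of the pointer's line (about 5 degrees), released and at rest (all of step 2 and z of carousel in the frame of seat above -0.003 m and horizontal distance between carousel and seat below 0.004 m and angle between carousel's own z axis and vertical below 0.05 rad and linear speed of carousel below 0.01 m/s and contact force between the fingers and carousel below 0.1 N); the robot touches nothing.
It fails at once if the carousel is forced or dropped onto the drive: more than 40 N between carousel and drive (contact force between carousel and drive above 40 N).
It fails at once if the carousel is tipped by more than 0.35 rad (angle between carousel's own z axis and vertical above 0.35 rad).
It fails at once if a bystander is moved by more than 25 mm (distance of any of keyboard, mouse, syringe, usb_stick, tape, driver from where it was at the start of the episode above 0.025 m).
It also fails if it takes over 72 s, if anything falls off the work surface, if the arm or the gripper's body presses on something with over 40 N, if the wrist force passes 120 N, or if a joint passes its speed limit or range.

## Working session

There is one attempt and no reset: what is moved stays moved. The work goes in short steps, Python scripts to look and compute and a shell command to move; the robot and the scene stay as the last step left them, time stands still between calls to the robot, and variables do not carry over. Pictures are saved under pics/ and viewed, at most 10 in all, crops included, and the job is handed in when it is done.

```bash
mkdir -p pics; ls; python3 - <<'E'
from rig import bot, imaging
import cv2,numpy as np
a=imaging.grab_frame("scene");b=imaging.grab_frame("side")
cv2.imwrite("pics/scene.png",a[:,:,::-1]);cv2.imwrite("pics/side.png",b[:,:,::-1])
for n in("scene","side"):
  c=imaging.camera_info(n);R=cv2.Rodrigues(np.array(c["rvec"],float))[0];print(n,np.round(c["K"],1).tolist(),(-R.T@np.array(c["tvec"])).round(),R[2].round(2))
print(bot.state())
E
```

```text
pics
scene [[370.0, 0.0, 317.5], [0.0, 370.0, 200.4], [0.0, 0.0, 1.0]] [-150. -599.  694.] [ 0.62  0.57 -0.55]
side [[409.8, 0.0, 316.9], [0.0, 409.8, 201.0], [0.0, 0.0, 1.0]] [ 416. 1227.  826.] [ 0.08 -0.85 -0.52]
{'time': 0.1, 'q': array([ 1.21349953,  0.59203048,  0.04833146,  1.60970946, -0.03330058,
        0.94268945, -0.03368445]), 'qd': array([ 0.00106912, -0.0008205 , -0.00144205, -0.00344284,  0.001161  ,
        0.00126464,  0.00045027]), 'effort': array([ 4.78739035e-03, -5.49996042e+01,  1.55304383e+00, -1.98825556e+01,
        9.65855346e-03,  3.74273106e-03, -2.62946742e-06]), 'tool_pos': array([ 188.83916274, -699.1977417 ,  230.24792538]), 'tool_rot': array([-3.13956529e+00,  1.29003724e-04,  2.63869467e-01]), 'wrist_force': array([ 0.77053801, -0.05265461, -0.46217124]), 'wrist_torque': array([ 0.03973222, -0.03255139, -0.03835883]), 'grasp_force': 0.0, 'grip_width': 1.0019527184838894}
```

View pics/scene.png

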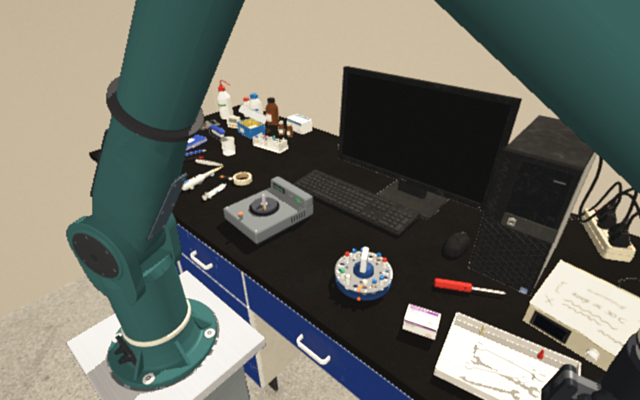

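View pics/side.png

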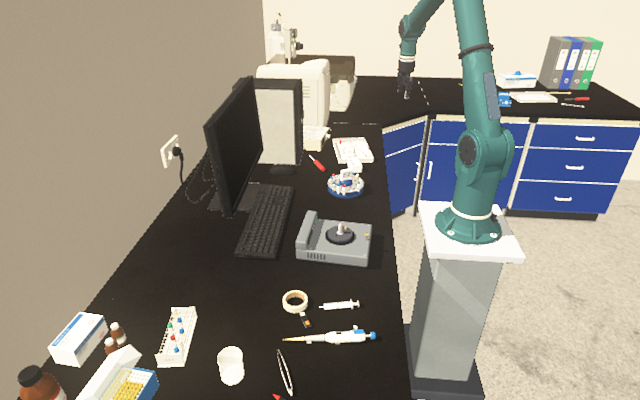

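The scene view shows the carousel near (363,270) with its handle at (365,257), and the drive hub near (265,206). In the side view they are at (345,187) and (340,232). I'll measure both and zoom in.

```bash
cat > h.py <<'E'
import cv2,numpy as np
from rig import bot,imaging
def ray(c,uv):
    K=np.array(c["K"],float);R=cv2.Rodrigues(np.array(c["rvec"],float))[0];o=-R.T@np.array(c["tvec"],float).ravel()
    x=(uv[0]-K[0,2])/K[0,0];y=(uv[1]-K[1,2])/K[1,1]
    return o,R.T@np.array([x,y,1.])
def fish(c,uv):
    K=np.array(c["K"],float);R=cv2.Rodrigues(np.array(c["rvec"],float))[0];o=-R.T@np.array(c["tvec"],float).ravel()
    x=(uv[0]-K[0,2])/K[0,0];y=(uv[1]-K[1,2])/K[1,1];r=np.hypot(x,y);s=np.sin(r)/r if r>1e-9 else 1
    return o,R.T@np.array([x*s,y*s,np.cos(r)])
def plane(od,z): o,d=od; return o+d*(z-o[2])/d[2]
def two(a,b):
    A=[];B=[]
    for o,d in(a,b):
        d=d/np.linalg.norm(d);P=np.eye(3)-np.outer(d,d);A.append(P);B.append(P@o)
    return np.linalg.lstsq(np.vstack(A),np.hstack(B),rcond=None)[0]
def orange(im):
    h=cv2.cvtColor(im,cv2.COLOR_RGB2HSV);return cv2.inRange(h,(6,150,140),(20,255,255))
E
python3 - <<'E'
from h import *
S={n:cv2.imread(f"pics/{n}.png")[:,:,::-1].copy() for n in("scene","side")}
C={n:imaging.camera_info(n) for n in S}
box={"scene":(200,170,420,320),"side":(280,150,400,280)}
for n,im in S.items():
  x0,y0,x1,y1=box[n];k,l,st,ce=cv2.connectedComponentsWithStats(orange(im)[y0:y1,x0:x1])
  for i in range(1,k):
    uv=ce[i]+[x0,y0];print(n,"orange",uv.round(1),st[i,4],plane(ray(C[n],uv),5).round(),plane(ray(C[n],uv),65).round())
  h=cv2.cvtColor(im,cv2.COLOR_RGB2HSV);m=cv2.inRange(h,(105,130,40),(125,255,200))[y0:y1,x0:x1]
  k,l,st,ce=cv2.connectedComponentsWithStats(m)
  for i in range(1,k):
    if st[i,4]>60: 
      print(n,"blue",st[i]+[x0,y0,0,0,0])
a=cv2.resize(S["scene"][185:310,215:405],None,fx=4,fy=4);cv2.imwrite("pics/z1.png",a[:,:,::-1])
a=cv2.resize(S["side"][150:275,285:385],None,fx=4.7,fy=4.7);cv2.imwrite("pics/z2.png",a[:,:,::-1])
E
```

```text
scene orange [221.7 176. ] 7 [512. 506.   5.] [454. 410.  65.]
scene orange [264.5 207.5] 4 [478. 220.   5.] [423. 148.  65.]
scene orange [240.  213.5] 6 [403. 254.   5.] [355. 179.  65.]
scene orange [359.1 288.6] 12 [ 396. -232.    5.] [ 348. -264.   65.]
scene orange [358.2 298.5] 10 [ 369. -249.    5.] [ 323. -280.   65.]
scene blue [ 200  242   46   62 1032]
scene blue [354 263  19  15 158]
scene blue [200 271  49  49 518]
scene blue [ 245  276   59   44 1091]
scene blue [335 278  56  23 306]
side blue [385 153  15  61 648]
```

View pics/z1.png

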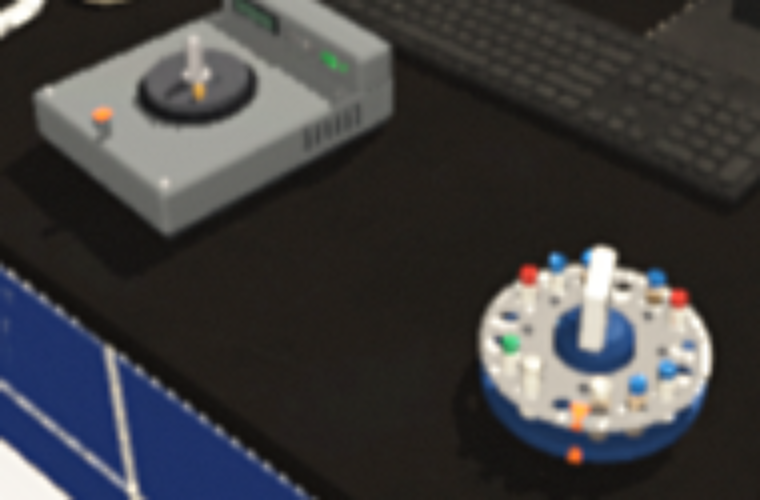

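View pics/z2.png

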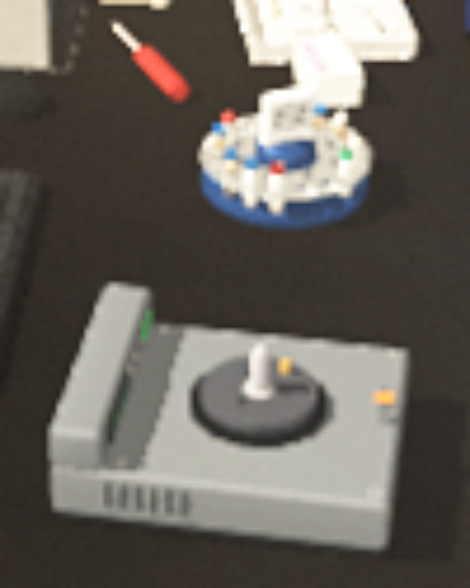

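Zoomed views. Scene: the spindle tip is near px (263.5,194.5), the brass pin (265,207.5), the pointer (240,213.5), the handle top (365,248) and the mark (358,298.5). Side: the spindle tip is (340.5,223), the pointer (366.7,234.5) and the handle top (346,170).

```bash
python3 - <<'E'
from h import *
C={n:imaging.camera_info(n) for n in("scene","side")}
def f(nm,a,b,z):
  A=ray(C["scene"],a);B=ray(C["side"],b)
  print(nm,two(A,B).round(),"scene@z",plane(A,z).round(),"side@z",plane(B,z).round())
f("spindle",(263.5,194.7),(340.5,223.5),96)
f("pin",(265,206.5),(345.5,227.5),70)
f("pointer",(240,213.5),(366.7,234.3),65)
f("handle",(365,248),(346,170),90)
f("hub",(264.5,206.5),(340.3,236),62)
f("disc",(364,281),(345.5,188),10)
E
```

```text
spindle [437. 166.  96.] scene@z [439. 166.  96.] side@z [436. 167.  96.]
pin [422. 147.  69.] scene@z [423. 145.  70.] side@z [420. 151.  70.]
pointer [353. 177.  67.] scene@z [355. 179.  65.] side@z [353. 174.  65.]
handle [ 434. -211.   95.] scene@z [ 447. -207.   90.] side@z [ 430. -213.   90.]
hub [437. 169.  51.] scene@z [430. 156.  62.] side@z [435. 187.  62.]
disc [ 428. -224.    2.] scene@z [ 421. -228.   10.] side@z [ 429. -210.   10.]
```

```bash
python3 -m handwheel '[[0.2,0.5,0,0.2],[0.48,0.96,0,0.2],[0.48,0.96,0,0.2],[0.48,0.96,0,0.2],[0.48,0.96,0,0.2],[0.48,0.96,0,0.2],[0.48,0.96,0,0.2],[0.48,0.96,0,0.2]]' 1
python3 -m handwheel '[[0.48,0.96,0,0.2],[0.48,0.96,0,0.2],[0.48,0.96,0,0.2],[0.48,0.96,0,0.2],[0.48,0.96,0,0.2],[0.48,0.96,0,0.2],[0.48,0.96,0,0.2],[0.48,0.96,0,0.2]]'
python3 -m handwheel '[[0.48,0.96,-0.3,0.2],[0.2,0.5,-0.5,0],[0,0,-0.2,0],[0,0,0,0],[0,0,0,0]]'
python3 - <<'E'
from h import *
s=bot.state();c=imaging.camera_info("wrist");im=imaging.grab_frame("wrist");cv2.imwrite("pics/w1.png",im[:,:,::-1])
import pickle;pickle.dump(c,open("w1.pkl","wb"))
print(s["tool_pos"],s["tool_rot"],s["q"].round(2),c)
E
```

```text
time: 0.77
tool_pos: [296.1, -481.5, 231.0]
tool_rot: [-3.141, 0.0, 0.393]
wrist_force: [0.9, -0.3, 0.6]
grip_width: 0.999
grasp_force: 0.0
time: 1.43
tool_pos: [411.2, -251.3, 231.1]
tool_rot: [-3.141, 0.0, 0.52]
wrist_force: [0.3, 0.1, -0.2]
grip_width: 0.999
grasp_force: 0.0
time: 1.85
tool_pos: [430.6, -210.0, 201.0]
tool_rot: [-3.141, 0.001, 0.535]
wrist_force: [1.2, -0.1, 0.1]
grip_width: 1.003
grasp_force: 0.0
[ 430.57300528 -209.99815083  200.95877599] [-3.14089965e+00  1.48799223e-03  5.34660964e-01] [ 0.46  0.33 -0.12  2.17  0.07  0.64 -0.75] {'K': array([[309.70691629,   0.        , 319.33266645],
       [  0.        , 309.70691629, 196.30478768],
       [  0.        ,   0.        ,   1.        ]]), 'rvec': array([-2.47078006,  1.40841369,  0.23694988]), 'tvec': array([-399.37169759,  216.29461548,  437.31823992])}
```

View pics/w1.png

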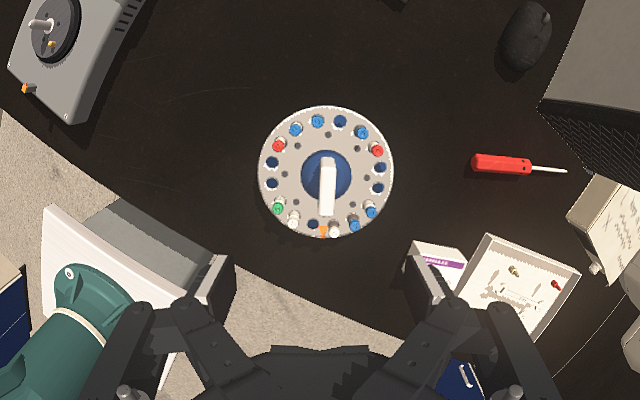

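The wrist view shows the carousel plate centred near (326,172), the fin from (329,158) to (326,214), the orange plate patch at (323,231), the spindle tip at (33,26), the pin at (51,44) and the pointer at (26,88).

```bash
python3 - <<'E'
from h import *
import pickle
c=pickle.load(open("w1.pkl","rb"));im=cv2.imread("pics/w1.png")[:,:,::-1].copy()
o,_=fish(c,(0,0));print("cam",o.round(1))
h=cv2.cvtColor(im,cv2.COLOR_RGB2HSV)
# plate: light pixels in region
m=np.zeros(im.shape[:2],np.uint8);m[95:250,245:405]=cv2.inRange(im,(110,110,110),(255,255,255))[95:250,245:405]
m=cv2.morphologyEx(m,cv2.MORPH_CLOSE,np.ones((9,9)))
ct=max(cv2.findContours(m,0,1)[0],key=cv2.contourArea)
P=np.array([plane(fish(c,p),32)[:2] for p in ct[:,0]],np.float32)
(cx,cy),r=cv2.minEnclosingCircle(P);print("plate",cx,cy,r,np.array(cv2.fitEllipse(P)[0]),cv2.fitEllipse(P)[1])
# fin: brightest pixels
f=np.zeros_like(m);f[150:222,310:345]=cv2.inRange(im,(215,215,210),(255,255,255))[150:222,310:345]
k,l,st,ce=cv2.connectedComponentsWithStats(f);i=1+st[1:,4].argmax();print("fin px",st[i],ce[i])
q=np.argwhere(l==i)[:,::-1]
P=np.array([plane(fish(c,p),90)[:2] for p in q],np.float32);rr=cv2.minAreaRect(P);print("fin@90",rr)
w=orange(im);k,l,st,ce=cv2.connectedComponentsWithStats(w)
for i in range(1,k):
  if st[i,4]>5: print("or",ce[i].round(1),st[i,4],[plane(fish(c,ce[i]),z)[:2].round(1) for z in(5,32,65)])
for nm,p,z in(("tip",(32,26),96),("pin",(51,43),71),("flange",(55,28),62)):print(nm,plane(fish(c,p),z).round(1))
cv2.imwrite("pics/w1z.png",np.hstack([cv2.resize(im[0:110,0:110],(500,500)),cv2.resize(im[145:225,290:370],(300,500))])[:,:,::-1])
E
```

```text
cam [ 502.2 -167.1  342.6]
plate 433.3581237792969 -215.37811279296875 72.43719482421875 [ 433.47421265 -214.97427368] (142.23077392578125, 143.15731811523438)
fin px [320 157  16  59 779] [327.27599487 187.17715019]
fin@90 ((437.90570068359375, -212.9347686767578), (52.0498046875, 12.489608764648438), 27.93108558654785)
or [51.8 42.9] 16 [array([406.6, 216.3]), array([414.2, 185.7]), array([423.5, 148.2])]
or [23.8 87.6] 40 [array([322.3, 255.4]), array([336.7, 221.6]), array([354.3, 180.3])]
or [322.6 230.3] 64 [array([ 366.7, -251.6]), array([ 377.5, -244.9]), array([ 390.8, -236.6])]
tip [438.4 161.9  96. ]
pin [424.7 142.7  71. ]
flange [440.4 155.8  62. ]
```

View pics/w1z.png

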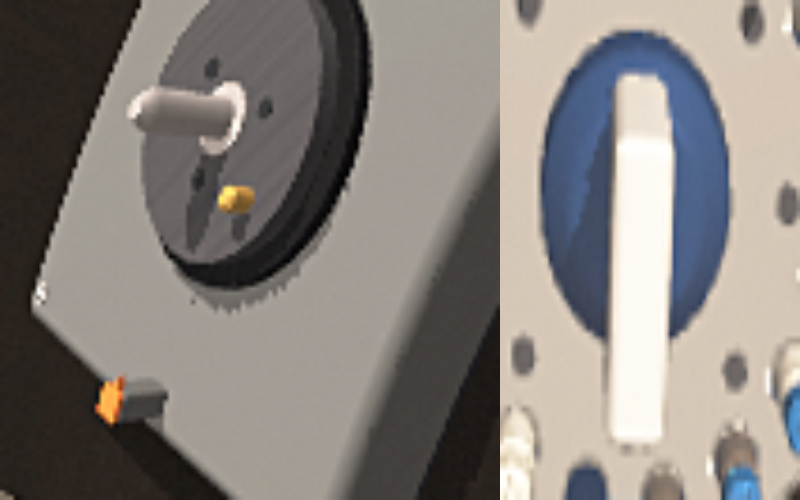

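The plate centre (433.4,-215.2) with radius 72 matches the given size, and the carousel yaw is about 0.488. I'll look at the drive from above once before picking up.

```bash
python3 -m handwheel '[[0,0.5,0,0],[0,1,0,0],[0,1,0,0],[0,1,0,0],[0,1,0,0],[0,1,0,0],[0,1,0,0],[0,1,0,-0.6]]'
python3 -m handwheel '[[0.1,1,0,0],[0.1,1,0,0],[0,1,0,0],[0,1,0,0],[0,1,0,0],[0,0.4,0,0],[0,0,0,0],[0,0,0,0]]'
python3 - <<'E'
from h import *
s=bot.state();c=imaging.camera_info("wrist");im=imaging.grab_frame("wrist")
import pickle;pickle.dump(c,open("w2.pkl","wb"))
print(s["tool_pos"],s["tool_rot"],s["q"].round(2))
w=orange(im);k,l,st,ce=cv2.connectedComponentsWithStats(w)
for i in range(1,k):
  if st[i,4]>5: print("or",ce[i].round(1),st[i,4],[plane(fish(c,ce[i]),z)[:2].round(1) for z in(65,71)])
cv2.imwrite("pics/w2.png",im[:,:,::-1]);cv2.imwrite("pics/w2z.png",cv2.resize(im[110:270,220:420],(800,600),interpolation=cv2.INTER_CUBIC)[:,:,::-1])
E
```

```text
time: 2.57
tool_pos: [432.0, 15.5, 202.1]
tool_rot: [3.14, -0.001, 0.483]
wrist_force: [1.1, 0.1, -0.1]
grip_width: 1.0
grasp_force: 0.0
time: 3.23
tool_pos: [438.0, 176.6, 201.5]
tool_rot: [3.141, 0.0, 0.487]
wrist_force: [0.0, -0.9, 0.8]
grip_width: 1.0
grasp_force: 0.0
[437.95099815 176.56322578 201.51660496] [3.14063122e+00 1.76857627e-04 4.86765214e-01] [-0.31  0.33 -0.21  2.19  0.11  0.64 -1.69]
or [278.4 254.4] 24 [array([350.9, 178.9]), array([354.3, 179.7])]
```

View pics/w2z.png

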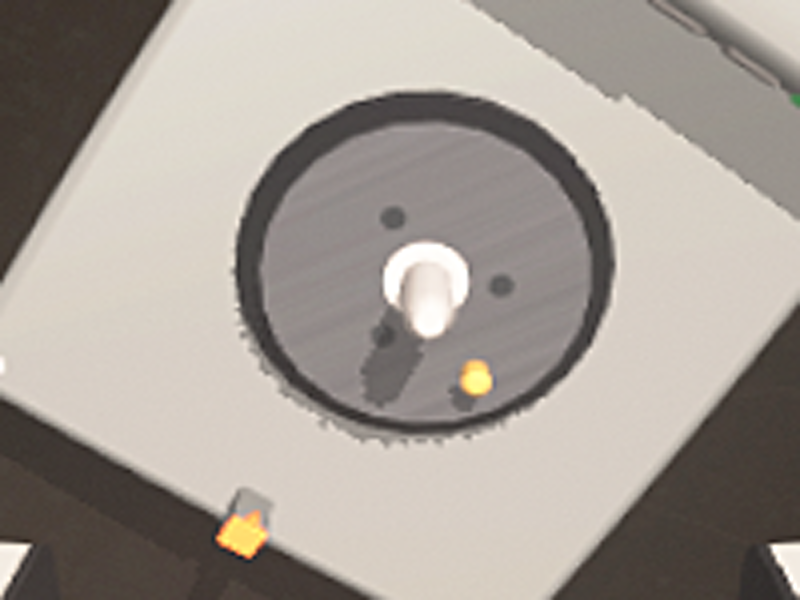

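The close view shows the flange centre at px (326.5,182.3), the spindle tip at (327.4,196.8), the pin top at (339,211.6) and the pointer tip at (285.5,247).

```bash
python3 - <<'E'
from h import *
import pickle
c=pickle.load(open("w2.pkl","rb"))
P={n:plane(fish(c,p),z)[:2] for n,p,z in(("flange",(326.5,182.3),62),("tip",(327.4,196.8),96),("pin",(339,211.6),71),("pointer",(285.5,247),65))}
s=(P["flange"]+P["tip"])/2
for n in P:
  d=P[n]-s;print(n,P[n].round(1),np.hypot(*d).round(1),np.degrees(np.arctan2(d[1],d[0]))%360)
E
```

```text
flange [441.5 171.2] 1.4 27.936768375195957
tip [439.1 169.9] 1.4 207.93676837519484
pin [423.9 148.5] 27.5 233.35922092355656
pointer [362.4 176.1] 78.1 175.94632014117195
```

```bash
python3 -m handwheel '[[0,-0.5,0,0],[0,-1,0,0],[0,-1,0,0],[0,-1,0,0],[0,-1,0,0],[0,-1,0,0],[0,-1,0,0],[0,-1,0,0]]'
python3 -m handwheel '[[0,-1,0,0],[0,-1,0,0],[-0.14,-1,0,0],[0,-1,0,0],[0,-1,0,0],[0,-0.55,0,0],[0,0,0,0],[0,0,0,0]]'
python3 -m handwheel '[[0,0,-0.5,0],[0,0,-1,0],[0,0,-0.7,0],[0,0,0,0]]'
```

```text
time: 3.95
tool_pos: [435.9, -51.3, 201.4]
tool_rot: [3.141, 0.001, 0.483]
wrist_force: [0.1, -0.9, 0.9]
grip_width: 0.998
grasp_force: 0.0
time: 4.62
tool_pos: [431.2, -216.2, 201.2]
tool_rot: [-3.141, 0.001, 0.481]
wrist_force: [-0.4, 0.4, 0.5]
grip_width: 1.003
grasp_force: 0.0
time: 4.95
tool_pos: [429.8, -211.6, 132.4]
tool_rot: [-3.135, 0.005, 0.489]
wrist_force: [-0.2, -1.1, -0.8]
grip_width: 0.998
grasp_force: 0.0
```

```bash
python3 -m handwheel '[[0,0,0,0],[0,0,0,0],[0,0,0,0]]'
```

```text
time: 5.2
tool_pos: [434.0, -213.7, 136.6]
tool_rot: [3.14, -0.001, 0.488]
wrist_force: [0.2, -1.1, 1.1]
grip_width: 1.003
grasp_force: 0.0
```

```bash
python3 -m handwheel '[[0,-0.04,-0.7,0],[0,0,-0.7,0],[0,0,-0.7,0],[0,0,-0.53,0],[0,0,0,0],[0,0,0,0],[0,0,0,0],[0,0,0,0]]'
python3 -m handwheel '[[0,0,0,0],[0,0,0,0],[0,0,0,0],[0,0,0,0],[0,0,0,0],[0,0,0,0],[0,0,0,0],[0,0,0,0]]' -1 60
```

```text
time: 5.87
tool_pos: [434.3, -215.2, 57.8]
tool_rot: [3.139, -0.002, 0.488]
wrist_force: [0.9, -0.3, 0.2]
grip_width: 0.995
grasp_force: 0.0
time: 6.53
tool_pos: [433.4, -215.0, 56.6]
tool_rot: [3.141, -0.0, 0.488]
wrist_force: [-0.4, -0.2, 4.3]
grip_width: 0.153
grasp_force: 59.1
```

```bash
python3 -m handwheel '[[0,0,0.1,0],[0,0,0.3,0],[0,0,0.7,0],[0,0,0.8,0],[0,0,0.8,0],[0,0,0.7,0],[0,0,0.4,0],[0,0,0.2,0]]'
python3 -m handwheel '[[0,0.2,0,0],[0,0.5,0,0.3],[0,0.7,0,0.6],[0,0.8,0,0.6],[0,0.8,0,0.6],[0,0.8,0,0.6],[0,0.8,0,0.6],[0,0.8,0,0.6]]'
python3 -m handwheel '[[0,0.8,0,0.6],[0,0.8,0,0.6],[0,0.8,0,0.6],[0,0.8,0,0.6],[0,0.8,0,0.6],[0.1,0.8,0,0.6],[0.1,0.8,0,0.5],[0,0.7,0,0.3]]'
python3 -m handwheel '[[0,0.6,0,0],[0,0.5,0,0],[0,0.2,0,0],[0,0,0,0],[0,0,0,0],[0,0,0,0],[0,0,0,0],[0,0,0,0]]'
python3 - <<'E'
from h import *
s=bot.state();c=imaging.camera_info("wrist");im=imaging.grab_frame("wrist");sc=imaging.grab_frame("scene")
print(s["tool_pos"],s["tool_rot"],s["wrist_force"],s["q"].round(2))
w=orange(im);k,l,st,ce=cv2.connectedComponentsWithStats(w)
for i in range(1,k):
  if st[i,4]>5: print("or",ce[i].round(1),st[i,4],plane(fish(c,ce[i]),s["tool_pos"][2]-57+32)[:2].round(1))
cv2.imwrite("pics/w3.png",im[:,:,::-1]);cv2.imwrite("pics/s3.png",sc[:,:,::-1])
a=im[100:300,200:440];b=sc[140:260,200:340]
cv2.imwrite("pics/c3.png",np.hstack([cv2.resize(a,(400,500)),cv2.resize(b,(400,500))])[:,:,::-1])
E
```

```text
time: 7.2
tool_pos: [433.4, -214.9, 178.3]
tool_rot: [3.14, -0.001, 0.488]
wrist_force: [-0.1, 0.1, -3.0]
grip_width: 0.152
grasp_force: 59.1
time: 7.87
tool_pos: [431.2, -50.1, 175.1]
tool_rot: [-3.138, 0.002, 0.805]
wrist_force: [-0.4, 0.2, -4.6]
grip_width: 0.153
grasp_force: 59.0
time: 8.53
tool_pos: [437.6, 138.9, 175.2]
tool_rot: [-3.139, 0.001, 1.157]
wrist_force: [0.7, -0.2, -4.4]
grip_width: 0.153
grasp_force: 59.0
time: 9.2
tool_pos: [439.1, 173.9, 176.2]
tool_rot: [-3.141, 0.001, 1.15]
wrist_force: [-0.6, 0.1, -2.6]
grip_width: 0.157
grasp_force: 59.0
[439.10596131 173.9238203  176.2409062 ] [-3.14146047e+00  9.69204065e-04  1.15006442e+00] [-0.57859343  0.1012456  -2.61852261] [-0.21  0.38 -0.33  2.2   0.22  0.59 -1.12]
```

View pics/c3.png

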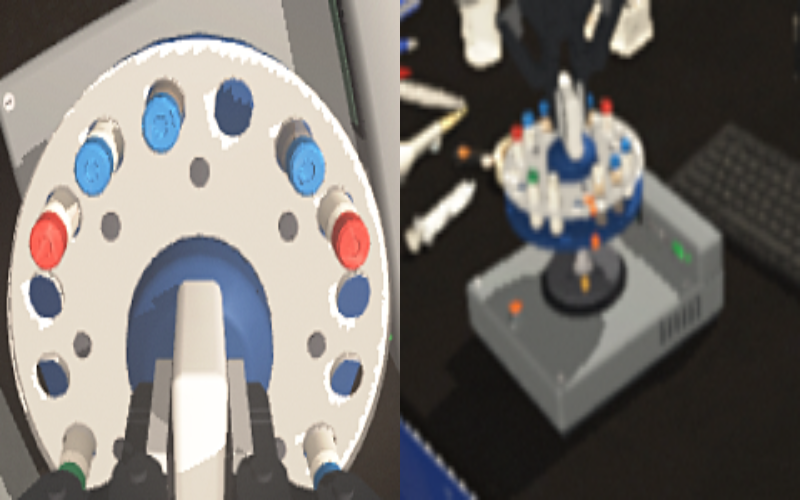

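The left crop shows the fin held squarely between the pads. In the right crop the carousel hangs level above the spindle with the mark turned toward the pin side. Next I correct the centring by (+1.2,-3.4) and lower it.

```bash
python3 -m handwheel '[[0.04,-0.11,0,0],[0,0,-0.2,0],[0,0,-0.2,0],[0,0,-0.2,0],[0,0,0,0],[0,0,0,0],[0,0,0,0]]'
python3 -m handwheel '[[0,0,-0.1,0],[0,0,-0.1,0],[0,0,-0.1,0],[0,0,0,0],[0,0,0,0],[0,0,0,0]]'
```

```text
time: 9.88
tool_pos: [440.4, 172.0, 158.2]
tool_rot: [-3.141, 0.0, 1.152]
wrist_force: [-0.7, 0.9, -4.1]
grip_width: 0.157
grasp_force: 58.9
time: 10.38
tool_pos: [440.4, 171.9, 149.4]
tool_rot: [-3.142, 0.0, 1.152]
wrist_force: [0.6, 0.4, -3.3]
grip_width: 0.16
grasp_force: 58.9
```

```bash
python3 -m handwheel '[[0,-0.03,-0.07,0],[0,0,-0.07,0],[0,0,-0.07,0],[0,0,0,0],[0,0,0,0],[0,0,0,0]]'
python3 -m handwheel '[[0,0,-0.1,0],[0,0,-0.1,0],[0,0,0,0],[0,0,0,0],[0,0,0,0]]'
```

```text
time: 10.88
tool_pos: [440.5, 171.0, 143.1]
tool_rot: [-3.142, 0.0, 1.152]
wrist_force: [0.5, 0.2, -3.5]
grip_width: 0.157
grasp_force: 59.0
time: 11.3
tool_pos: [440.4, 171.0, 137.0]
tool_rot: [-3.141, 0.0, 1.152]
wrist_force: [-0.6, -0.9, -4.4]
grip_width: 0.161
grasp_force: 59.0
```

```bash
python3 -m handwheel '[[0,0,-0.1,0],[0,0,-0.1,0],[0,0,-0.05,0],[0,0,0,0],[0,0,0,0],[0,0,0,0]]'
python3 -m handwheel '[[0,0,-0.03,0],[0,0,0,0],[0,0,0,0]]'
```

```text
time: 11.8
tool_pos: [440.5, 171.0, 129.6]
tool_rot: [-3.142, 0.0, 1.152]
wrist_force: [-0.1, 0.5, -3.8]
grip_width: 0.157
grasp_force: 59.0
time: 12.05
tool_pos: [440.5, 171.0, 128.7]
tool_rot: [3.142, -0.0, 1.152]
wrist_force: [-0.5, 0.4, -3.9]
grip_width: 0.154
grasp_force: 59.0
```

```bash
python3 -m handwheel '[[0,0,-0.03,0],[0,0,0,0],[0,0,0,0],[0,0,0,0]]'
python3 -m handwheel '[[0,0,-0.03,0],[0,0,0,0],[0,0,0,0],[0,0,0,0]]'
```

```text
time: 12.38
tool_pos: [440.4, 171.0, 127.8]
tool_rot: [3.142, 0.0, 1.152]
wrist_force: [-0.5, 0.5, -4.4]
grip_width: 0.153
grasp_force: 59.0
time: 12.72
tool_pos: [440.6, 171.1, 127.2]
tool_rot: [3.141, -0.0, 1.152]
wrist_force: [0.6, -0.9, 2.2]
grip_width: 0.153
grasp_force: 60.0
```

Contact on the pin is about 6 N, at an underside height of about 70 mm. I'll sweep clockwise and watch the force.

```bash
python3 -m handwheel '[[0,0,-0.01,-0.3],[0,0,0,-0.3],[0,0,0,0],[0,0,0,0]]'
python3 -m handwheel '[[0,0,0,-0.3],[0,0,0,-0.3],[0,0,0,0],[0,0,0,0]]'
```

```text
time: 13.05
tool_pos: [441.1, 170.9, 126.9]
tool_rot: [3.141, -0.0, 1.103]
wrist_force: [0.9, -0.9, 5.3]
grip_width: 0.16
grasp_force: 60.3
time: 13.38
tool_pos: [440.8, 171.0, 126.7]
tool_rot: [3.141, -0.0, 1.056]
wrist_force: [0.7, -1.0, 4.3]
grip_width: 0.153
grasp_force: 60.2
```

```bash
for i in 1; do :; done; python3 -m handwheel '[[0,0,0,-0.25],[0,0,0,-0.25],[0,0,0,0],[0,0,0,0]]'
python3 -m handwheel '[[0,0,0,-0.25],[0,0,0,-0.15],[0,0,0,0],[0,0,0,0]]'
```

```text
time: 13.72
tool_pos: [439.2, 171.0, 125.8]
tool_rot: [-3.14, 0.001, 1.016]
wrist_force: [-0.4, -0.6, -3.8]
grip_width: 0.155
grasp_force: 59.0
time: 14.05
tool_pos: [440.2, 171.0, 126.4]
tool_rot: [-3.141, 0.0, 0.984]
wrist_force: [0.2, -0.8, -3.9]
grip_width: 0.155
grasp_force: 59.0
```

The contact force vanished at yaw about 1.02, so the slot is over the pin. Lowering gently.

```bash
python3 -m handwheel '[[0,0,-0.03,0],[0,0,0,0],[0,0,0,0]]'
python3 -m handwheel '[[0,0,-0.03,0],[0,0,0,0],[0,0,0,0]]'
python3 - <<'E'
from h import *
print(bot.state()["wrist_torque"])
E
```

```text
time: 14.3
tool_pos: [440.3, 171.0, 125.6]
tool_rot: [-3.141, 0.0, 0.984]
wrist_force: [0.1, -0.5, -3.8]
grip_width: 0.159
grasp_force: 59.0
time: 14.55
tool_pos: [440.3, 171.0, 124.7]
tool_rot: [-3.141, 0.0, 0.984]
wrist_force: [-0.2, 0.1, -4.4]
grip_width: 0.158
grasp_force: 59.0
[0.1075433  0.11506692 0.01789031]
```

```bash
python3 -m handwheel '[[0,0,-0.05,0],[0,0,-0.05,0],[0,0,0,0],[0,0,0,0],[0,0,0,0]]'
python3 -m handwheel '[[0,0,-0.05,0],[0,0,-0.02,0],[0,0,0,0],[0,0,0,0],[0,0,0,0]]'
```

```text
time: 14.97
tool_pos: [440.3, 171.0, 121.7]
tool_rot: [-3.141, 0.0, 0.984]
wrist_force: [-0.7, -0.2, -4.0]
grip_width: 0.156
grasp_force: 59.0
time: 15.38
tool_pos: [440.3, 171.0, 119.7]
tool_rot: [-3.141, 0.0, 0.984]
wrist_force: [0.3, 0.7, -3.8]
grip_width: 0.155
grasp_force: 59.1
```

```bash
python3 -m handwheel '[[0,0,-0.03,0],[0,0,0,0],[0,0,0,0]]'
python3 -m handwheel '[[0,0,-0.02,0],[0,0,0,0],[0,0,0,0]]'
python3 -m handwheel '[[0,0,-0.02,0],[0,0,0,0],[0,0,0,0]]'
```

```text
time: 15.63
tool_pos: [440.4, 171.0, 118.7]
tool_rot: [-3.141, 0.0, 0.984]
wrist_force: [-0.3, 1.1, -4.4]
grip_width: 0.154
grasp_force: 59.0
time: 15.88
tool_pos: [440.4, 171.0, 118.6]
tool_rot: [3.141, 0.0, 0.984]
wrist_force: [-2.8, 0.3, 3.1]
grip_width: 0.153
grasp_force: 59.9
time: 16.13
tool_pos: [440.4, 171.1, 118.5]
tool_rot: [3.141, 0.0, 0.984]
wrist_force: [-3.8, -1.7, 9.6]
grip_width: 0.157
grasp_force: 61.3
```

Seated with about 13 N on the flange. I'll ease off a little and turn clockwise toward the pointer (yaw about -0.07).

```bash
python3 -m handwheel '[[0,0,0.02,0],[0,0,0,-0.1],[0,0,0,-0.3],[0,0,0,-0.4],[0,0,0,-0.4],[0,0,0,-0.4],[0,0,0,-0.2],[0,0,0,0]]'
python3 - <<'E'
from h import *
print(bot.state()["wrist_torque"])
E
```

```text
time: 16.8
tool_pos: [441.3, 170.8, 118.6]
tool_rot: [3.14, -0.001, 0.838]
wrist_force: [-1.4, -2.2, 6.4]
grip_width: 0.15
grasp_force: 60.5
[-0.20521524  0.31105488  0.05222089]
```

```bash
python3 -m handwheel '[[0,0,0,-0.3],[0,0,0,-0.4],[0,0,0,-0.5],[0,0,0,-0.5],[0,0,0,-0.5],[0,0,0,-0.5],[0,0,0,-0.4],[0,0,0,-0.2]]'
python3 -m handwheel '[[0,0,0,-0.3],[0,0,0,-0.5],[0,0,0,-0.5],[0,0,0,-0.5],[0,0,0,-0.5],[0,0,0,-0.5],[0,0,0,-0.4],[0,0,0,-0.2]]'
python3 -m handwheel '[[0,0,0,-0.3],[0,0,0,-0.5],[0,0,0,-0.5],[0,0,0,-0.5],[0,0,0,-0.5],[0,0,0,-0.5],[0,0,0,-0.3],[0,0,0,-0.1]]'
```

```text
time: 17.47
tool_pos: [441.3, 170.5, 118.6]
tool_rot: [3.14, -0.001, 0.574]
wrist_force: [-1.2, -1.7, 5.7]
grip_width: 0.15
grasp_force: 60.5
time: 18.13
tool_pos: [441.3, 170.2, 118.6]
tool_rot: [3.14, -0.001, 0.301]
wrist_force: [-0.9, -3.4, 5.5]
grip_width: 0.158
grasp_force: 60.6
time: 18.8
tool_pos: [441.1, 169.9, 118.6]
tool_rot: [3.14, -0.001, 0.046]
wrist_force: [-2.7, -3.2, 6.1]
grip_width: 0.152
grasp_force: 60.6
```

```bash
python3 -m handwheel '[[0,0,0,-0.5],[0,0,0,-0.4],[0,0,0,-0.2],[0,0,0,0],[0,0,0,0],[0,0,0,0]]'
python3 - <<'E'
from h import *
print(bot.state()["tool_rot"])
for n in("scene","side"):
  c=imaging.camera_info(n);im=imaging.grab_frame(n);x0,y0,x1,y1=(215,180,300,240) if n=="scene" else (320,190,400,260)
  k,l,st,ce=cv2.connectedComponentsWithStats(orange(im)[y0:y1,x0:x1])
  for i in range(1,k): uv=ce[i]+[x0,y0];print(n,uv.round(1),st[i,4],plane(ray(c,uv),66).round(),plane(ray(c,uv),94).round())
  cv2.imwrite(f"pics/f_{n}.png",im[:,:,::-1])
  if n=="scene": A=cv2.resize(im[165:245,205:305],(500,400),interpolation=cv2.INTER_CUBIC)
  else: A=np.hstack([A,cv2.resize(im[190:270,320:380],(300,400),interpolation=cv2.INTER_CUBIC)])
cv2.imwrite("pics/f1.png",A[:,:,::-1])
E
```

```text
time: 19.3
tool_pos: [441.0, 169.9, 118.5]
tool_rot: [3.14, -0.001, -0.042]
wrist_force: [-0.5, -2.0, 5.7]
grip_width: 0.156
grasp_force: 60.6
[ 3.14042311e+00 -7.57071442e-04 -4.21902559e-02]
scene [246.7 202.7] 3 [404. 209.  66.] [379. 173.  94.]
scene [244.8 212. ] 4 [368. 174.  66.] [345. 139.  94.]
scene [240.3 213.1] 9 [356. 179.  66.] [333. 144.  94.]
side [359.5 225. ] 2 [375. 127.  66.] [377. 167.  94.]
side [366.6 233.9] 7 [353. 173.  66.] [355. 212.  94.]
```

View pics/f1.png

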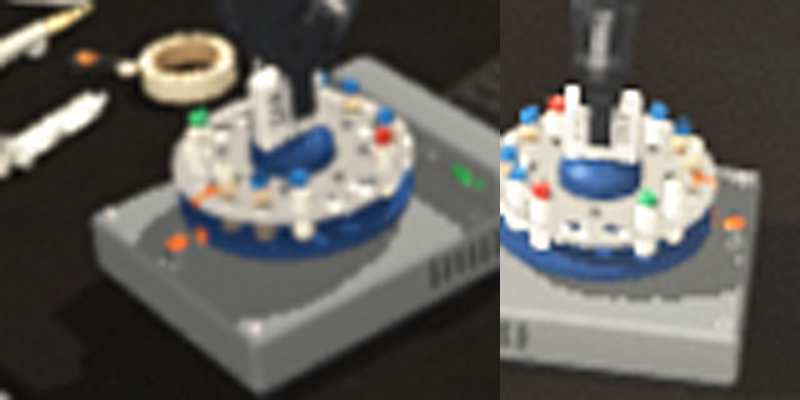

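The mark at scene px (244.8,212) sits next to the pointer at (240.3,213), off by a degree or three. I'll get the drive's yaw from its front edge in the earlier wrist picture to refine this.

```bash
python3 - <<'E'
from h import *
import pickle
c=pickle.load(open("w2.pkl","rb"));im=cv2.imread("pics/w2.png")
g=cv2.GaussianBlur(cv2.cvtColor(im,cv2.COLOR_BGR2GRAY),(3,3),0).astype(int)
pts=[]
for x in list(range(222,262))+list(range(292,306)):
  y0=215+(x-220)*0.566
  ys=np.arange(int(y0)-14,int(y0)+14);d=g[ys+1,x]-g[ys-1,x];y=ys[d.argmin()];pts.append(plane(fish(c,(x,y)),48)[:2])
P=np.array(pts,np.float32);v=cv2.fitLine(P,cv2.DIST_HUBER,0,.01,.01).ravel();print(v)
n=np.array([v[1],-v[0]]);n=n*np.sign(n[0]);print("drive yaw",np.arctan2(n[1],n[0]),"axis dist",(np.array([440.4,170.7])-v[2:])@n, "resid",np.abs((P-v[2:])@n).mean())
E
```

```text
[9.0609044e-02 9.9588656e-01 3.4958881e+02 2.0961836e+02]
drive yaw -0.09073349 axis dist 93.96400344398997 resid 0.2746687
```

The drive yaw is about -0.09, so I turn another -0.045.

```bash
python3 -m handwheel '[[0,0,0,-0.2],[0,0,0,-0.2],[0,0,0,-0.17],[0,0,0,0],[0,0,0,0],[0,0,0.02,0],[0,0,0,0],[0,0,0,0]]'
python3 - <<'E'
from h import *
for n in("scene","side"):
  c=imaging.camera_info(n);im=imaging.grab_frame(n);x0,y0,x1,y1=(215,180,300,240) if n=="scene" else (320,190,400,260)
  k,l,st,ce=cv2.connectedComponentsWithStats(orange(im)[y0:y1,x0:x1])
  for i in range(1,k): uv=ce[i]+[x0,y0];print(n,uv.round(1),st[i,4],plane(ray(c,uv),66).round(),plane(ray(c,uv),94).round())
E
```

```text
time: 20.07
tool_pos: [440.9, 170.0, 118.7]
tool_rot: [3.14, -0.001, -0.087]
wrist_force: [0.3, -4.4, 0.9]
grip_width: 0.153
grasp_force: 59.7
scene [246.5 202. ] 2 [406. 213.  66.] [381. 176.  94.]
scene [244.  211.5] 2 [368. 177.  66.] [345. 143.  94.]
scene [240.3 213.1] 9 [356. 179.  66.] [333. 144.  94.]
side [359.3 225.7] 3 [376. 130.  66.] [377. 171.  94.]
side [366.6 233.9] 7 [353. 173.  66.] [355. 212.  94.]
```

Mark and pointer now line up to within about 1 mm. Releasing.

```bash
python3 -m handwheel '[[0,0,0,0],[0,0,0,0],[0,0,0,0],[0,0,0,0],[0,0,0,0],[0,0,0,0],[0,0,0,0],[0,0,0,0]]' 1
python3 -m handwheel '[[0,0,0.2,0],[0,0,0.4,0],[0,0,0.8,0],[0,0,0.8,0],[0,0,0.8,0],[0,0,0.5,0],[0,0,0.2,0],[0,0,0,0]]'
python3 -m handwheel '[[0,0,0,0],[0,0,0,0],[0,0,0,0],[0,0,0,0]]'
python3 - <<'E'
from h import *
for n in("scene","side"):
  c=imaging.camera_info(n);im=imaging.grab_frame(n);x0,y0,x1,y1=(215,180,300,240) if n=="scene" else (320,190,400,260)
  k,l,st,ce=cv2.connectedComponentsWithStats(orange(im)[y0:y1,x0:x1])
  for i in range(1,k): uv=ce[i]+[x0,y0];print(n,uv.round(1),st[i,4],plane(ray(c,uv),66).round(),plane(ray(c,uv),94).round())
im=imaging.grab_frame("wrist");cv2.imwrite("pics/end.png",im[:,:,::-1])
E
```

```text
time: 20.83
tool_pos: [440.4, 171.1, 118.8]
tool_rot: [-3.141, 0.0, -0.086]
wrist_force: [-0.1, -0.1, -0.2]
grip_width: 1.003
grasp_force: 0.0
time: 21.5
tool_pos: [441.3, 171.4, 231.4]
tool_rot: [-3.14, -0.003, -0.086]
wrist_force: [0.6, 0.3, -0.0]
grip_width: 1.002
grasp_force: 0.0
time: 21.83
tool_pos: [439.8, 170.7, 228.8]
tool_rot: [3.14, 0.002, -0.086]
wrist_force: [0.4, 0.1, 0.4]
grip_width: 1.0
grasp_force: 0.0
scene [246.3 202.3] 3 [404. 211.  66.] [380. 175.  94.]
scene [243. 205.] 1 [388. 207.  66.] [364. 171.  94.]
scene [244.  211.5] 2 [368. 177.  66.] [345. 143.  94.]
scene [240.3 213.1] 9 [356. 179.  66.] [333. 144.  94.]
side [359. 225.] 1 [377. 127.  66.] [378. 167.  94.]
side [366.6 233.9] 7 [353. 173.  66.] [355. 212.  94.]
```

View pics/end.png

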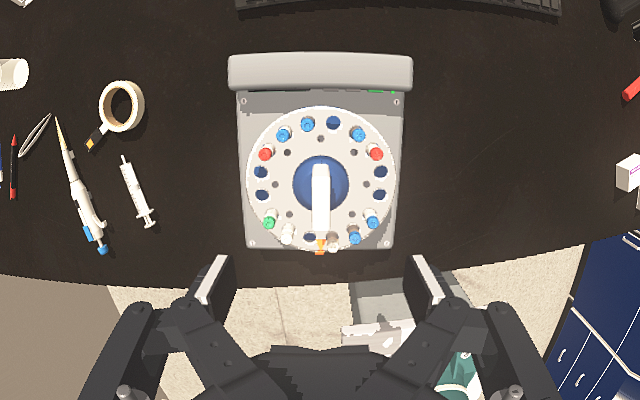

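The final view shows the carousel seated and level. The fin is aligned with the housing, the mark and pointer are in line at about (320,246), and the gripper is clear. Handing in.

```bash
python3 -c "
from rig import bot
print(bot.job_done())"
```

```text
the job is handed in; nothing more can be done
None
```

The carousel is seated on the hub over spindle and pin, its orange mark lines up with the pointer to about 1 mm by camera, and it is released with the gripper clear; the job is handed in, with no verdict returned.

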